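# Unclip the slim-nosed handpiece

## Robot

A 7-joint arm with a two-finger parallel gripper is mounted at the origin on the work surface. World frame = base frame: x ahead of the robot, y to its left, z up, the work surface at z = 0. Lengths are in m, angles in rad, forces in N, time in s.
With the tool pointing down it reaches from about 0.425 to 0.975 m from the base axis. Payload 16.7 kg.
Tool frame: the origin (TCP) lies at the very end of the fingers, on their centre line; the grasp point (between the pads) lies 19 mm behind it; x points along the fingers, y is the direction in which the jaws open and shut, and the axes are right-handed (so a half turn about x gives the same grasp; the last joint's range is limited). The gripper opens to 85 mm and grips with 20 to 120 N. Pads are 22 mm wide; open, the fingers measure 114 mm over their backs; the gripper's body (76 mm by 85 mm) begins 54 mm behind the grasp point. The pads swing forward as they close: fully open they stand 13 mm farther back than shut.
Start: joints at [1.097, 0.426, 0.074, 1.606, -0.034, 1.111, -0.067], TCP at [0.215, -0.64, 0.206] pointing down, gripper open.
Joint ranges: [-2.85, 2.85], [-0.5, 2.14], [-1.23, 1.37], [0.21, 2.46], [-1.02, 4.16], [0.16, 2.05], [-2.73, 2.73]. Speed limits (rad/s): [1.89, 1.89, 2.39, 2.39, 3.01, 3.01, 3.01].

## Interface

Orientations are given as a unit quaternion [x, y, z, w].
In Python, from workcell import telemetry, eyes, ticket gives the robot as it stands. The module is installed in compiled form; this text tells all that it offers.
- The arm moves only by the shell command python3 -m handwheel 'ROWS' [OPENING]. ROWS is JSON, a list of rows, each a list of 6 numbers: the shift along the world's x, y, z in mm, then the turn, a rotation vector about the world's x, y, z in degrees. A call has 1 to 12 rows; each row shifts and turns the commanded pose from where the row before left it; what a row does not reach is not made up. A row lasts 1/8 s, in which the tool goes at most 62.5 mm and 10.7 degrees, less where a joint would pass 70% of its speed; a pose out of reach is approached as far as the arm can. A call is refused whole if a number of a shift passes 62.5 or a number of a turn 10.7, either way. A call with a gripper value outside its range is refused whole. OPENING is the finger opening in mm, from 0 to 85.4, set as the call begins (- or left out, the last holds). The fingers move at their own pace and stop on an object; the grip force is fixed at half the most. Time passes only in rows, so rows that do not move let the fingers close. It gives the time, the measured TCP pose, the force and the opening at its end, in the units of the state.
- telemetry.get_state(): the state, without advancing time (a new reading comes with each control period).
- eyes.camera(name): name is "scene" or "top" or "wrist"; returns a dict with "color" (420x560x3 uint8, red, green, blue), "z_map" (420x560 float32, m along the optical axis (not along the pixel's ray), 0 where there is no reading), "K" (3x3 intrinsics, pixels), "rvec" (rotation vector, rad) and "tvec" (3), from world to camera coordinates, as OpenCV has them. Camera axes: x right, y down, z forward; pixel columns grow to the right and rows downward; lengths in m; the calibration is good to about 2 mm. A picture is of the moment at which its call begins.
- ticket.hand_in(): hands the job in, once; it reports no verdict.
The state is a dict: "clock": time; "q": joint angles; "joint_velocities": joint speeds; "joint_torque": joint torques, N m; "tool_pos": TCP position; "tcp_rot": TCP orientation; "wrist_force": force on the tool from outside, world axes, zero at the start; "ft_torque": the same for the moment, N m; "width": finger opening in m.
Only numpy, scipy, OpenCV 4.12 (cv2) and the standard library are available. Lean on these libraries where they do the work, as an engineer would, in place of code of your own. Each camera call takes 0.05 s, during which the arm holds its last target.

## Task

Pull the slim-nosed handpiece (the one with the long thin nose) straight up out of its spring clips in the rack, then lower it into the empty wooden tray and let it lie flat there, without dropping it. Leave the other two handpieces in their clips.

Things in the scene. Friction and masses are not known exactly. Their poses are not given: they have to be found in the camera images.
- slim_handpiece: Handpiece with a long slim nose: 30 mm cone, then a 6 mm bit of 24 mm, to 110 mm from the origin; 0.11-0.21 kg. Aluminium barrel, diameter 22 mm, 112 mm long, with a dark flange (diameter 28, 8 mm wide) at each end and an 8 mm black stub behind. Lies level in the rack in one of 3 places. Origin on the axis, mid-barrel, 48 mm above the bench; x axis along the barrel to the nose, z up.
- stub_handpiece: Handpiece with the same barrel and axes, but a blunt nose only 12 mm long; stays in the rack. The fixed rack: wooden board 12 mm thick, 3 parallel places 80 mm apart. In each, two upward-open C-shaped brass clips hold the barrel, 36 mm before and behind its origin, each 14 mm along the barrel, 31 mm across, tops 59 mm above the bench; 58 mm of barrel between them is free to grip, only board below.
- hammer_handpiece: Handpiece with the same barrel and axes, but a square hammer head (20 x 22 x 22 mm) on a thin neck; stays in the rack. How the clips behave: pulled straight up between its two clips, a handpiece resists with about 14 N (up to 18 N) and snaps free within some 10 mm; its flanges keep it from sliding out lengthwise.
- tray: Fixed, empty, shallow wooden tray, 240 mm long (its x axis) by 150 mm wide (its y axis) by 20 mm high, walls 6 mm and floor 6 mm thick, inside 228 x 138 mm. Origin at the centre of its underside, on the bench. The handpiece fits lengthwise; resting on its flanges its axis is 20 mm above the bench.

How it is judged:
On the way, in this order (a step that is already met when the one before it is completed fails the run):
1. the slim-nosed handpiece is pulled up clear of its clips, held in the fingers, its axis more than 85 mm above the bench (height (world z) of slim_handpiece above 0.085 m and contact force between the fingers and slim_handpiece above 0.5 N), for 0.1 s.
2. still held, it is lowered into the tray until its axis is less than 45 mm above the bench (x of slim_handpiece in the frame of tray between -0.07 and 0.07 m and y of slim_handpiece in the frame of tray between -0.06 and 0.06 m and height (world z) of slim_handpiece below 0.045 m and contact force between the fingers and slim_handpiece above 0.5 N), for 0.05 s.
At the end, for the whole second after the job is handed in: The slim-nosed handpiece lies at rest flat inside the tray (level within 10 degrees, axis less than 30 mm above the bench, its origin within 70 mm of the tray's centre along the length and 60 mm across); the other two handpieces are within 15 mm of where they were in their clips (x of slim_handpiece in the frame of tray between -0.07 and 0.07 m and y of slim_handpiece in the frame of tray between -0.06 and 0.06 m and height (world z) of slim_handpiece below 0.03 m and angle between slim_handpiece's own x axis and vertical between 1.4 and 1.745 rad and linear speed of slim_handpiece below 0.03 m/s and distance of each of stub_handpiece, hammer_handpiece from where it was at the start of the episode below 0.015 m); the robot touches nothing.
It fails at once if another handpiece is pulled or knocked out of place (more than 15 mm) (distance of any of stub_handpiece, hammer_handpiece from where it was at the start of the episode above 0.015 m).
It also fails if it takes over 38 s, if anything falls off the work surface, if the arm or the gripper's body presses on something with over 40 N, if the wrist force passes 120 N, or if a joint passes its speed limit or range.

## Working session

There is one attempt and no reset: what is moved stays moved. The work goes in short steps, Python scripts to look and compute and a shell command to move; the robot and the scene stay as the last step left them, time stands still between calls to the robot, and variables do not carry over. Pictures are saved under pics/ and viewed, and the job is handed in when it is done.

```bash
mkdir -p pics; cat > h.py <<'E'
import numpy as np,cv2
from workcell import telemetry,eyes
def snap(name,fn):
    c=eyes.camera(name); cv2.imwrite('pics/'+fn+'.png',c['color'][:,:,::-1]); np.savez('pics/'+fn+'.npz',**c); return c
def load(fn): return dict(np.load('pics/'+fn+'.npz'))
def pose(c):
    R=cv2.Rodrigues(np.array(c['rvec'],float))[0]; t=np.array(c['tvec'],float).ravel(); return R,t
def ray(c,u,v):
    R,t=pose(c); d=R.T@np.linalg.inv(c['K'])@np.array([u,v,1.]); return -R.T@t,d
def onplane(c,u,v,z):
    o,d=ray(c,u,v); return o+d*(z-o[2])/d[2]
def zpt(c,u,v):
    o,d=ray(c,u,v); return o+d*float(c['z_map'][int(round(v)),int(round(u))])
def cloud(c):
    h,w=c['z_map'].shape; u,v=np.meshgrid(np.arange(w),np.arange(h)); R,t=pose(c)
    d=np.stack([u,v,np.ones_like(u)],-1)@np.linalg.inv(c['K']).T@R
    return -R.T@t+d*c['z_map'][...,None]
def tri(c1,p1,c2,p2):
    o1,d1=ray(c1,*p1);o2,d2=ray(c2,*p2)
    A=np.stack([d1,-d2],1); s=np.linalg.lstsq(A,o2-o1,rcond=None)[0]
    a=o1+d1*s[0];b=o2+d2*s[1]; return (a+b)/2,np.linalg.norm(a-b)
E
python3 - <<'E'
from h import *
for n in ['scene','top','wrist']: snap(n,n+'0')
s=telemetry.get_state(); print({k:np.round(s[k],3) for k in s})
E
```

```text
{'clock': np.float64(0.15), 'q': array([ 1.098,  0.427,  0.074,  1.606, -0.034,  1.111, -0.067]), 'joint_velocities': array([-0.   , -0.004,  0.   , -0.001, -0.   ,  0.   , -0.002]), 'joint_torque': array([ 5.0000e-03, -9.5032e+01,  3.7640e+00, -4.6377e+01,  1.9000e-02,
        8.0000e-03,  0.0000e+00]), 'tool_pos': array([ 0.215, -0.64 ,  0.205]), 'tcp_rot': array([-0.698, -0.114,  0.698, -0.114]), 'wrist_force': array([ 1.012e+00, -2.210e-01, -1.000e-03]), 'ft_torque': array([-0.01 ,  0.005, -0.061]), 'width': np.float64(0.085)}
```

View pics/scene0.png

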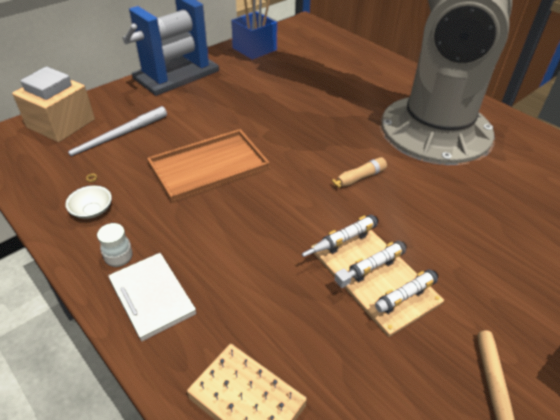

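View pics/top0.png

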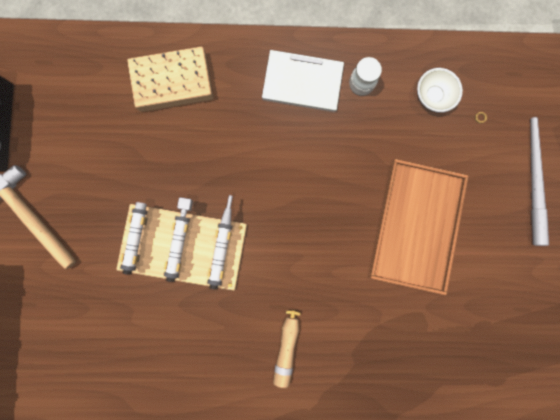

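View pics/wrist0.png

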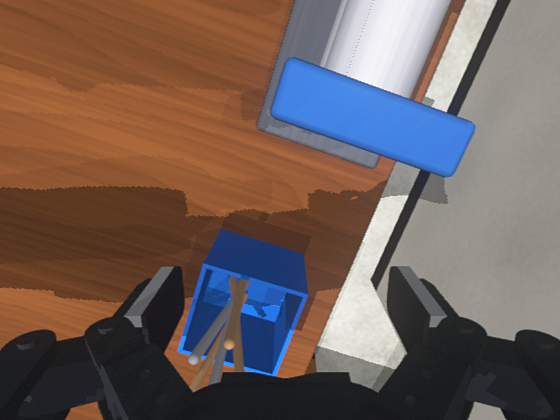

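The slim handpiece is the right-hand one in the top view: barrel about (221,255), nose tip (230,197). In the scene view its barrel is at (350,235) and its nose tip at (305,255). The tray is centred near (420,226) in the top view. I'll enlarge the crops next to measure.

```bash
python3 - <<'E'
from h import *
t=load('top0');s=load('scene0')
a=cv2.resize(t['color'][185:300,190:260],None,fx=5,fy=5,interpolation=cv2.INTER_CUBIC)
b=cv2.resize(s['color'][205:270,295:390],None,fx=4,fy=4,interpolation=cv2.INTER_CUBIC)
cv2.imwrite('pics/ct.png',a[:,:,::-1]);cv2.imwrite('pics/cs.png',b[:,:,::-1])
P=cloud(t)
for u,v in [(221,250),(224,235),(219,268),(230,197),(420,226),(178,250),(134,240),(240,260)]: print(u,v,np.round(P[v,u],3))
# tray corners: mask
hsv=cv2.cvtColor(t['color'],cv2.COLOR_RGB2HSV)
m=(P[...,2]>0.003)&(P[...,2]<0.03); m[:, :350]=0; m[:150]=0; m[310:]=0; m[:,500:]=0
m=m.astype(np.uint8); 
cs,_=cv2.findContours(m,0,1); c=max(cs,key=cv2.contourArea); r=cv2.minAreaRect(c); bx=cv2.boxPoints(r)
print(r,bx)
w=np.array([onplane(t,u,v,0.02) for u,v in bx]);print(w.round(3),w.mean(0), [np.linalg.norm(w[i]-w[i-1]) for i in range(4)])
E
```

```text
221 250 [0.483 0.124 0.06 ]
224 235 [0.51  0.12  0.058]
219 268 [0.45  0.127 0.056]
230 197 [0.581 0.111 0.05 ]
420 226 [ 0.535 -0.261  0.005]
178 250 [0.482 0.202 0.056]
134 240 [0.499 0.283 0.056]
240 260 [ 0.463  0.095 -0.003]
((418.9836730957031, 225.92398071289062), (80.53893280029297, 123.39727783203125), 11.84207534790039) [[366.9098  278.0456 ]
 [392.23273 157.2746 ]
 [471.05756 173.80237]
 [445.73462 294.57336]]
[[ 0.433 -0.151  0.02 ]
 [ 0.669 -0.202  0.02 ]
 [ 0.639 -0.359  0.02 ]
 [ 0.403 -0.304  0.02 ]] [ 0.53601979 -0.25409833  0.02      ] [np.float64(0.1553169484692639), np.float64(0.24235032758483546), np.float64(0.1597785144882021), np.float64(0.24285631131195692)]
```

View pics/ct.png

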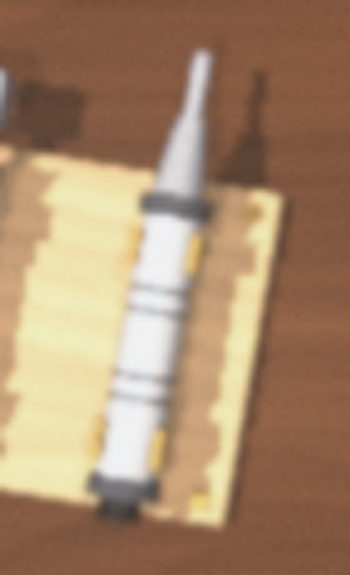

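View pics/cs.png

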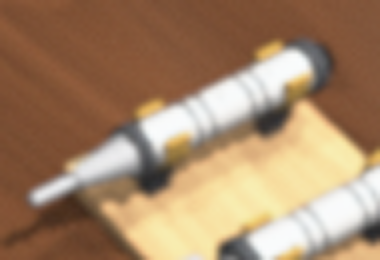

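Crops: in the top crop the flanges are at (177,205) front and (124,487) rear. In the scene crop they are at (146,155) and (314,68). I'll triangulate both flanges.

```bash
python3 - <<'E'
from h import *
t=load('top0');s=load('scene0')
T=lambda x,y:((x+.5)/5-.5+190,(y+.5)/5-.5+185)
S=lambda x,y:((x+.5)/4-.5+295,(y+.5)/4-.5+205)
f,e1=tri(t,T(177,205),s,S(146,155)); r,e2=tri(t,T(124,487),s,S(314,68))
n,e3=tri(t,T(204,55),s,S(38,196))
print(f,e1,r,e2,n,e3,np.linalg.norm(f-r)); d=f-r; print('mid',(f+r)/2,'yaw',np.degrees(np.arctan2(d[1],d[0])),'nose from mid',np.linalg.norm(n-(f+r)/2))
# depth-cloud check: points on barrel higher than 52mm near
P=cloud(t); m=(P[...,2]>.047)&(abs(P[...,1]-.124)<.03)&(P[...,0]>.4)&(P[...,0]<.56)
q=P[m]; c=q.mean(0);u,sv,vt=np.linalg.svd(q[:,:2]-c[:2],full_matrices=False);print(c,q[:,2].max(),np.degrees(np.arctan2(vt[0,1],vt[0,0])),m.sum())
hsv=cv2.cvtColor(t['color'],cv2.COLOR_RGB2HSV)
# cheap ridge check
st=telemetry.get_state();from scipy.spatial.transform import Rotation as R
print(R.from_quat(st['tcp_rot']).as_matrix().round(3))
# scene-view tray corners via top corners
E
```

```text
[0.52586911 0.12236526 0.04453725] 0.006206096097458103 [0.42252952 0.1379647  0.04528643] 0.003907814820506683 [0.58309516 0.11169194 0.0495304 ] 0.0021402760584924396 0.10451303812471988
mid [0.47419931 0.13016498 0.04491184] yaw -8.58416736908952 nose from mid 0.11054813145688926
[0.48202532 0.12706234 0.05656688] 0.06346378232127836 171.14209966988315 989
[[-0.     0.318 -0.948]
 [ 0.001 -0.948 -0.318]
 [-1.    -0.001  0.   ]]
```

Triangulated midpoint is (0.474, 0.130, 0.045) and the flange spacing is 104 mm, as it should be. The nose is 110 mm from the midpoint, also right, and yaw is about -8.7°. I'll move above it and look with the wrist camera.

```bash
python3 -m handwheel '[[0,0,60,0,0,0],[48,48,10,0,0,-2.5],[48,48,0,0,0,-2.5],[48,48,0,0,0,-2.5],[48,48,0,0,0,-2.5],[48,48,0,0,0,-2.5],[8,50,0,0,0,-2.5],[8,50,0,0,0,-2.5],[8,50,0,0,0,-2.5],[8,50,0,0,0,-2.5],[8,50,0,0,0,-2.5],[8,50,0,0,0,-2.2]]' 85
```

```text
clock: 1.65
tool_pos: [0.4831, -0.1178, 0.2746]
tcp_rot: [0.705, -0.054, -0.705, -0.054]
wrist_force: [0.5, 0.3, 0.1]
width: 0.0854
```

```bash
python3 -m handwheel '[[-4,50,-10,0,0,0],[-4,50,-10,0,0,0],[-4,50,-10,0,0,0],[-4,50,-10,0,0,0],[-4,30,0,0,0,0],[0,0,0,0,0,0],[0,0,0,0,0,0]]'; python3 - <<'E'
from h import *
from scipy.spatial.transform import Rotation as R
c=snap('wrist','wrist1'); st=telemetry.get_state(); M=R.from_quat(st['tcp_rot']).as_matrix(); print(st['tool_pos'],M.round(3),np.degrees(np.arctan2(M[1,1],M[0,1])),st['q'])
Rr,t=pose(c); print('cam',-Rr.T@t,Rr[2])
E
```

```text
clock: 2.52
tool_pos: [0.4633, 0.1099, 0.2345]
tcp_rot: [-0.705, 0.054, 0.705, 0.053]
wrist_force: [-0.4, -0.1, -0.6]
width: 0.0849
[0.463356   0.10958241 0.23453838] [[-0.    -0.152 -0.988]
 [-0.    -0.988  0.152]
 [-1.     0.     0.   ]] -98.72094950007546 [ 0.04521713  0.09577354 -0.43639422  1.97974275  0.04621905  1.07561966
 -2.1344074 ]
cam [0.5363372  0.10018322 0.40329941] [-0.28566146  0.04287275 -0.95737112]
```

View pics/wrist1.png

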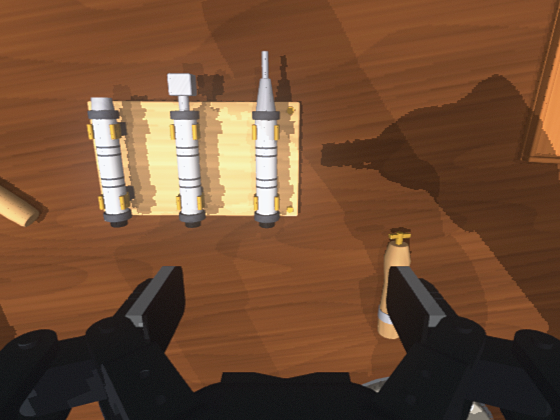

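The wrist view shows the slim handpiece vertical in the image: front flange about (266,116), rear flange about (267,219). Yaw matches the jaws. I'll crop in and refine.

```bash
python3 - <<'E'
from h import *
c=load('wrist1');t=load('top0');s=load('scene0')
g=cv2.cvtColor(c['color'],cv2.COLOR_RGB2GRAY)
# barrel edges at rows: white, low-saturation
hsv=cv2.cvtColor(c['color'],cv2.COLOR_RGB2HSV)
for v in (140,150,165,175,190):
    r=hsv[v,245:290]; x=np.where((r[:,1]<60)&(r[:,2]>110))[0]+245; print(v,x.min(),x.max(),x.mean())
col=g[:,260:273].mean(1); print([(i,int(col[i])) for i in list(range(104,130))+list(range(205,232))])
w=cv2.resize(c['color'][40:235,235:305],None,fx=3,fy=3,interpolation=cv2.INTER_CUBIC); cv2.imwrite('pics/cw.png',w[:,:,::-1])
E
```

```text
140 255 274 264.5
150 255 276 265.5
165 256 276 266.0
175 256 276 266.0
190 256 276 266.0
[(104, 189), (105, 189), (106, 190), (107, 191), (108, 192), (109, 194), (110, 192), (111, 121), (112, 101), (113, 103), (114, 106), (115, 107), (116, 106), (117, 105), (118, 100), (119, 102), (120, 186), (121, 237), (122, 235), (123, 233), (124, 232), (125, 233), (126, 233), (127, 230), (128, 233), (129, 234), (205, 245), (206, 245), (207, 245), (208, 245), (209, 245), (210, 245), (211, 245), (212, 247), (213, 252), (214, 208), (215, 97), (216, 105), (217, 110), (218, 108), (219, 109), (220, 107), (221, 106), (222, 88), (223, 61), (224, 58), (225, 57), (226, 58), (227, 65), (228, 90), (229, 93), (230, 93), (231, 93)]
```

View pics/cw.png

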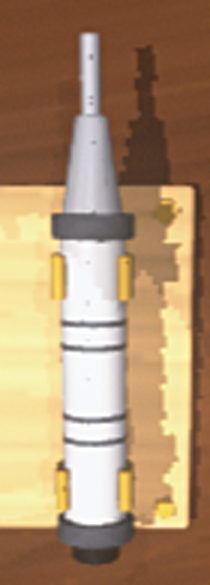

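```bash
python3 - <<'E'
from h import *
c=load('wrist1');t=load('top0');s=load('scene0')
W=lambda x,y:((x+.5)/3-.5+235,(y+.5)/3-.5+40)
T=lambda x,y:((x+.5)/5-.5+190,(y+.5)/5-.5+185)
S=lambda x,y:((x+.5)/4-.5+295,(y+.5)/4-.5+205)
P=cloud(c)
print('planes', onplane(c,266.2,167.3,.059), onplane(c,266.2,120,.059), onplane(c,266.2,214,.059),'depth',P[167,266],P[130,266],P[205,266])
print('band mid tri', tri(c,(266.2,167.3),s,S(231,102)), tri(c,(266.2,167.3),t,T(150,343)))
print('nose', tri(c,W(89,36),t,T(204,55)), tri(c,W(89,36),s,S(38,196)))
# clip tops
for p in [W(58,258),W(125,258),W(62,468),W(126,468)]: print('clip',zpt(c,*p),onplane(c,*p,.059))
m=(P[...,2]>.05)&(P[...,2]<.07); m[:,:245]=0;m[:,290:]=0;m[:122]=0;m[213:]=0
q=P[m]; print(q.mean(0),np.percentile(q[:,2],[50,95,99]),m.sum())
vv,uu=np.nonzero(m);k=vt=np.polyfit(q[:,0],q[:,1],1);print(np.degrees(np.arctan(k[0])),'y at .475',np.polyval(k,.475))
E
```

```text
planes [0.47706953 0.12823172 0.059     ] [0.52246423 0.12059619 0.059     ] [0.42856552 0.13639025 0.059     ] depth [0.47748947 0.12833607 0.05952889] [0.51324131 0.12230232 0.05979381] [0.4386354  0.1348344  0.06035225]
band mid tri (array([0.47443222, 0.1300612 , 0.05074091]), np.float64(0.0033024929932951373)) (array([0.47652568, 0.12792948, 0.05403125]), np.float64(0.0015296616680079368))
nose (array([0.58623614, 0.11321137, 0.03073905]), np.float64(8.942575821594965e-05)) (array([0.58334473, 0.11283094, 0.05071948]), np.float64(0.0008115295640949025))
clip [0.51898824 0.13314526 0.05907692] [0.51898437 0.13315262 0.059     ]
clip [0.51580213 0.11174692 0.06011255] [0.51573556 0.11178441 0.059     ]
clip [0.44894264 0.1445419  0.0557923 ] [0.44974935 0.14413244 0.059     ]
clip [0.4454648  0.12273745 0.0552012 ] [0.44645649 0.12249131 0.059     ]
[0.47730542 0.12851226 0.05759522] [0.05817944 0.06013262 0.06071071] 2067
-8.324901506317245 y at .475 0.12884960675333382
```

All estimates agree: barrel mid (0.4767, 0.1283), axis about 0.048 and yaw about -9°. The target TCP is (0.477, 0.128, 0.029).

```bash
python3 -m handwheel '[[13.3,18.5,-35,0,0,0],[0,0,-50,0,0,0],[0,0,-30,0,0,0],[0,0,0,0,0,0],[0,0,0,0,0,0]]' 50; python3 - <<'E'
from h import *
snap('wrist','wrist2'); print(telemetry.get_state()['tool_pos'])
E
```

```text
clock: 3.2
tool_pos: [0.4774, 0.1288, 0.1208]
tcp_rot: [0.705, -0.054, -0.705, -0.054]
wrist_force: [0.3, 0.3, 1.7]
width: 0.0501
[0.47752278 0.12896459 0.12108068]
```

View pics/wrist2.png

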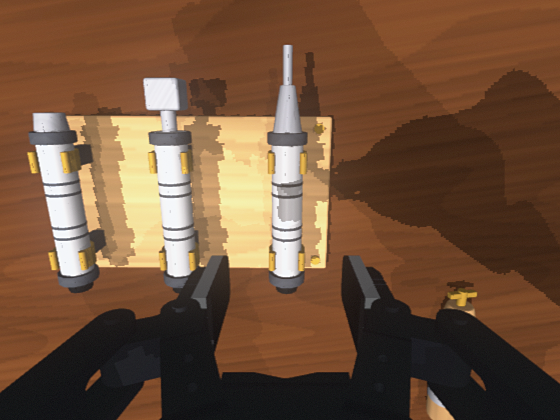

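The barrel (column 287) lies between the finger tips (columns 227 and 343, mid 285), so it is centred. Descending.

```bash
python3 -m handwheel '[[0,0,-30,0,0,0],[0,0,-30,0,0,0],[0,0,-20,0,0,0],[0,0,-12,0,0,0],[0,0,0,0,0,0],[0,0,0,0,0,0]]'; python3 - <<'E'
from h import *
snap('wrist','wrist3');snap('scene','scene3');print(telemetry.get_state()['tool_pos'])
E
```

```text
clock: 4.0
tool_pos: [0.4772, 0.1293, 0.0286]
tcp_rot: [0.706, -0.053, -0.705, -0.054]
wrist_force: [0.3, 0.2, 0.5]
width: 0.0499
[0.47713365 0.12924683 0.02846619]
```

View pics/wrist3.png

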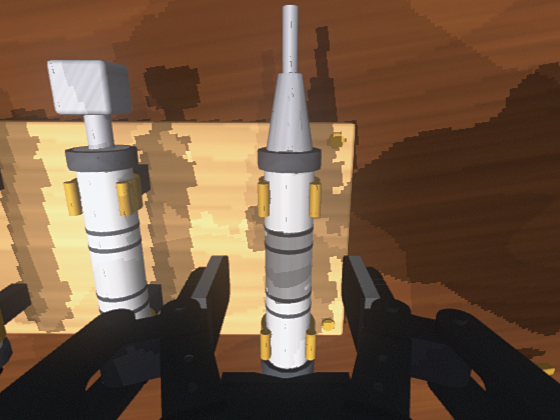

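The jaws straddle the barrel between the bands, at rows about 240–300 and columns 227 and 343. The barrel is at 290, so it's within about 1 mm. I'll nudge and close.

```bash
python3 -m handwheel '[[0,-1,0,0,0,0],[0,0,0,0,0,0],[0,0,0,0,0,0],[0,0,0,0,0,0],[0,0,0,0,0,0],[0,0,0,0,0,0]]' 10
```

```text
clock: 4.85
tool_pos: [0.4767, 0.1281, 0.0279]
tcp_rot: [0.705, -0.053, -0.705, -0.053]
wrist_force: [-1.6, -0.5, 5.9]
width: 0.0138
```

Width reads 13.8 mm but the barrel is 22 mm, so something is off. Looking.

```bash
python3 - <<'E'
from h import *
snap('wrist','wrist4');c=snap('scene','scene4');s=telemetry.get_state();print(s['tool_pos'],s['width'],s['wrist_force'])
cv2.imwrite('pics/cs4.png',cv2.resize(c['color'][180:320,280:460],None,fx=4,fy=4,interpolation=cv2.INTER_CUBIC)[:,:,::-1])
E
```

```text
[0.47674446 0.12809717 0.02791759] 0.013633817751452972 [-0.82042148 -1.45814724  5.68534948]
```

View pics/wrist4.png

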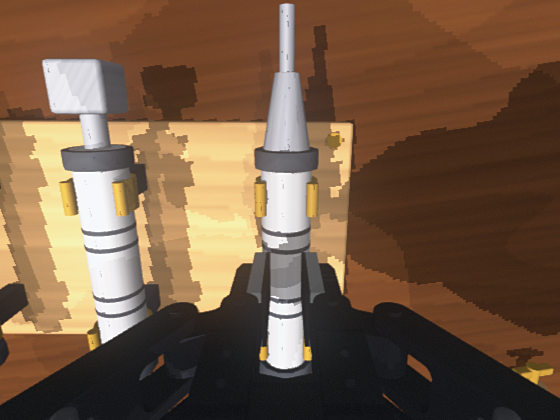

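View pics/cs4.png

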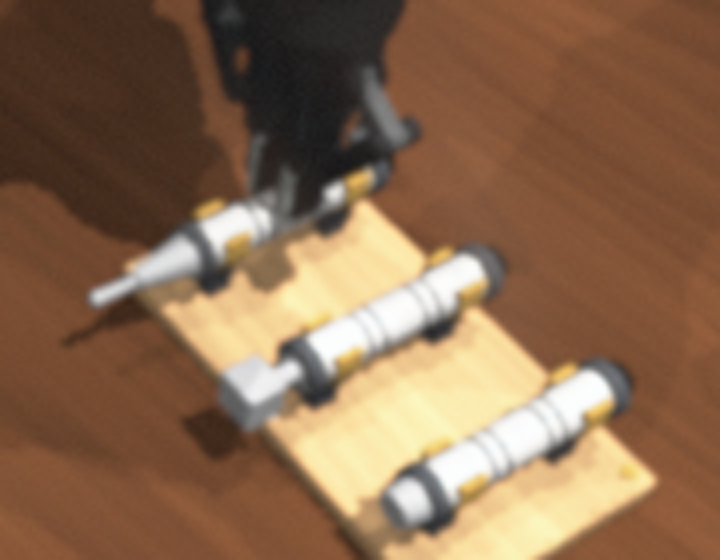

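The pads look snug on the barrel at columns 265–305 and the tool feels a +6 N push, most likely from the closing swing. I'll test with a short, slow lift and watch the force.

```bash
python3 -m handwheel '[[0,0,2,0,0,0],[0,0,2,0,0,0],[0,0,0,0,0,0]]'; python3 - <<'E'
from h import *
snap('wrist','wrist5')
E
```

```text
clock: 5.32
tool_pos: [0.477, 0.1282, 0.032]
tcp_rot: [0.705, -0.053, -0.705, -0.053]
wrist_force: [0.7, 0.0, 5.2]
width: 0.01
```

View pics/wrist5.png

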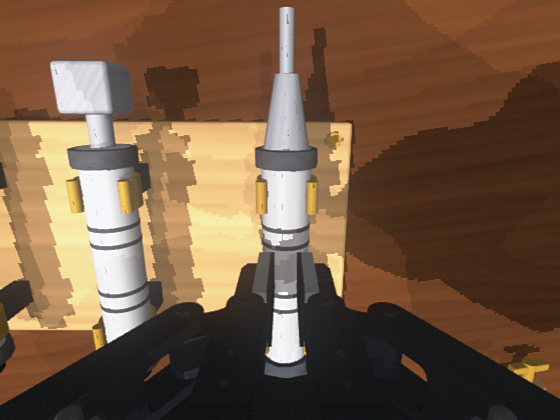

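Width went to the commanded 10 mm, so the pads squeezed over the top of the barrel and slid off it. The fingertips must be higher than I assumed. I'll check their actual height.

```bash
python3 - <<'E'
from h import *
for f in ['wrist5','wrist3']:
    c=load(f);P=cloud(c)
    pts=[(262,258),(265,270),(310,258),(285,250),(285,270),(285,240)] if f=='wrist5' else [(215,262),(222,262),(350,262),(220,280),(288,270)]
    for u,v in pts: print(f,u,v,P[v,u].round(4))
c=load('scene4');P=cloud(c)
w=load('wrist5')
cv2.imwrite('pics/cw5.png',cv2.resize(w['color'][220:400,220:350],None,fx=3,fy=3,interpolation=cv2.INTER_CUBIC)[:,:,::-1])
a=snap('scene','scene5')
cv2.imwrite('pics/cs5.png',cv2.resize(a['color'][180:280,300:400],None,fx=5,fy=5,interpolation=cv2.INTER_CUBIC)[:,:,::-1])
E
```

```text
wrist5 262 258 [0.4895 0.1375 0.0676]
wrist5 265 270 [0.4897 0.1355 0.0795]
wrist5 310 258 [0.4868 0.1176 0.0683]
wrist5 285 250 [0.488  0.1279 0.0594]
wrist5 285 270 [0.4787 0.1293 0.0601]
wrist5 285 240 [0.4926 0.1272 0.0591]
wrist3 215 262 [0.4929 0.157  0.0688]
wrist3 222 262 [0.492  0.1545 0.0679]
wrist3 350 262 [0.4845 0.1028 0.0686]
wrist3 220 280 [0.4899 0.1537 0.0793]
wrist3 288 270 [0.4807 0.1288 0.0606]
```

View pics/cw5.png

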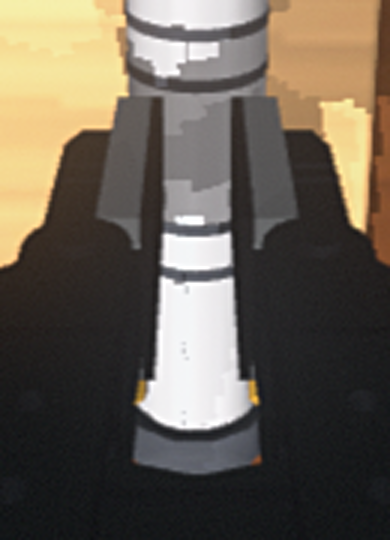

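View pics/cs5.png

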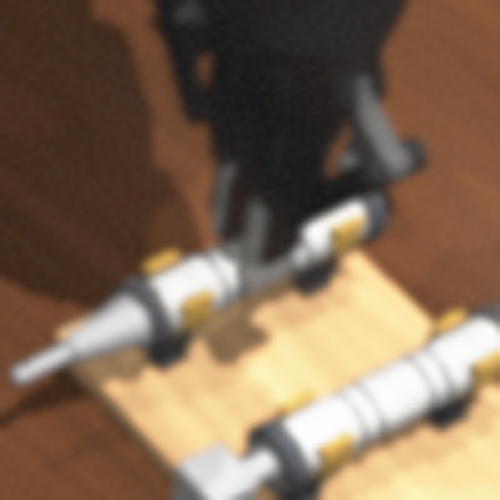

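The pads' visible end edge is about 30 mm above the reported TCP, since depth there gives z ≈ 0.065. The scene view agrees: the grey tips end on top of the barrel. So the stated TCP doesn't match the real fingertips. I'll measure the tip properly.

```bash
python3 - <<'E'
from h import *
c=load('wrist5');P=cloud(c)
for u in (264,268,305): print(u,[(v,P[v,u].round(3).tolist()) for v in range(248,264,2)])
s=load('scene5')
W=lambda x,y:((x+.5)/3-.5+220,(y+.5)/3-.5+220)
S=lambda x,y:((x+.5)/5-.5+300,(y+.5)/5-.5+180)
print(tri(c,W(270,98),s,S(225,235)), tri(c,W(270,98),s,S(245,272)),tri(c,W(120,98),s,S(245,272)))
for u,v in [(240,180),(320,290),(420,60)]: print('board/bench',P[v,u])
E
```

```text
264 [(248, [0.488, 0.138, 0.054]), (250, [0.487, 0.138, 0.053]), (252, [0.489, 0.137, 0.061]), (254, [0.49, 0.137, 0.064]), (256, [0.49, 0.137, 0.066]), (258, [0.489, 0.137, 0.067]), (260, [0.489, 0.137, 0.07]), (262, [0.489, 0.136, 0.072])]
268 [(248, [0.489, 0.136, 0.056]), (250, [0.488, 0.136, 0.056]), (252, [0.489, 0.135, 0.062]), (254, [0.49, 0.135, 0.065]), (256, [0.489, 0.135, 0.064]), (258, [0.489, 0.135, 0.068]), (260, [0.489, 0.135, 0.07]), (262, [0.489, 0.135, 0.071])]
305 [(248, [0.485, 0.119, 0.054]), (250, [0.485, 0.119, 0.056]), (252, [0.487, 0.119, 0.063]), (254, [0.487, 0.119, 0.065]), (256, [0.487, 0.12, 0.066]), (258, [0.487, 0.12, 0.069]), (260, [0.487, 0.12, 0.07]), (262, [0.487, 0.12, 0.071])]
(array([0.48270871, 0.11773613, 0.0559708 ]), np.float64(0.0020491205800002026)) (array([0.46719603, 0.11786124, 0.0237584 ]), np.float64(0.0037004402884921786)) (array([0.49054928, 0.13830519, 0.0595634 ]), np.float64(0.0037755577505378143))
board/bench [0.51309046 0.14917693 0.01385409]
board/bench [0.48271278 0.11572491 0.08766352]
board/bench [0.56041523 0.04400583 0.00057537]
```

The fingertip end is at z ≈ 0.061 while the reported TCP is 0.032, so the offset is about 29 mm. That puts the reported TCP near 0.000 for a proper grasp. First I'll check that the gripper's wide parts would clear the neighbour and the clips.

```bash
python3 - <<'E'
from h import *
for f,tz in (('wrist3',.0285),('wrist5',.032)):
    c=load(f);P=cloud(c);g=c['color'].max(2)
    m=(g<70)&(np.arange(420)[:,None]>250)&(P[...,2]>0.065)
    q=P[m]-[.477,.1285,0]; a=np.radians(-8.9)
    lat=-q[:,0]*np.sin(a)+q[:,1]*np.cos(a); al=q[:,0]*np.cos(a)+q[:,1]*np.sin(a)
    for lo,hi in ((0,20),(20,40),(40,55),(55,75),(75,95)):
        k=(abs(lat)>=lo)&(abs(lat)<hi)
        if k.sum(): print(f,lo,hi,'zmin-tcp',np.percentile(q[k,2],1).round(3)-tz,'along',np.percentile(al[k],[1,99]).round(3),k.sum())
E
```

```text
wrist3 0 20 zmin-tcp 0.0435 along [-0.01  0.02] 45241
wrist5 0 20 zmin-tcp 0.045 along [-0.009  0.02 ] 46997
```

No depth readings that close, so I'll go by the given sizes: 57 mm half-width at most against about 64 mm to the neighbour. Open to 42 and step down while watching the force.

```bash
python3 -m handwheel '[[0,0,3,0,0,0],[0,0,0,0,0,0],[0,0,0,0,0,0],[0,0,0,0,0,0]]' 44; python3 -m handwheel '[[0,0,-8,0,0,0],[0,0,-6,0,0,0],[0,0,-4,0,0,0],[0,0,0,0,0,0]]';  python3 - <<'E'
from h import *
snap('wrist','wrist6');s=telemetry.get_state();print(s['tool_pos'],s['wrist_force'])
E
```

```text
clock: 5.92
tool_pos: [0.4764, 0.1281, 0.0345]
tcp_rot: [-0.705, 0.053, 0.705, 0.053]
wrist_force: [-0.5, -1.1, 0.2]
width: 0.0442
clock: 6.42
tool_pos: [0.4762, 0.1281, 0.0162]
tcp_rot: [-0.705, 0.053, 0.705, 0.053]
wrist_force: [-0.3, -0.5, 0.2]
width: 0.0438
[0.47643175 0.12817047 0.01645005] [0.26134961 0.10300497 0.10188416]
```

View pics/wrist6.png

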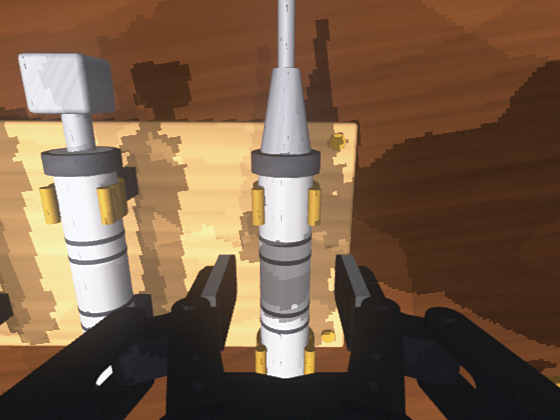

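No contact so far. The gap of 102 px against 50 px of barrel puts the tips at about barrel height. Lowering the last 15 mm.

```bash
python3 -m handwheel '[[0,0,-5,0,0,0],[0,0,-4,0,0,0],[0,0,0,0,0,0]]';python3 -m handwheel '[[0,0,-4,0,0,0],[0,0,-2,0,0,0],[0,0,0,0,0,0]]';  python3 - <<'E'
from h import *
c=snap('wrist','wrist7');s=telemetry.get_state();print(s['tool_pos'],s['wrist_force'])
P=cloud(c)
for u in (225,230,342,347): print(u,[(v,P[v,u].round(3).tolist()) for v in range(252,262,2)])
a=snap('scene','scene7')
cv2.imwrite('pics/cs7.png',cv2.resize(a['color'][160:280,300:420],None,fx=4,fy=4,interpolation=cv2.INTER_CUBIC)[:,:,::-1])
E
```

```text
clock: 6.85
tool_pos: [0.4763, 0.1281, 0.0073]
tcp_rot: [-0.705, 0.053, 0.705, 0.053]
wrist_force: [-0.6, -0.4, 0.0]
width: 0.044
clock: 7.22
tool_pos: [0.4764, 0.1281, 0.0014]
tcp_rot: [-0.705, 0.053, 0.705, 0.053]
wrist_force: [0.6, -0.8, -0.0]
width: 0.0436
[0.47649139 0.12811256 0.00155404] [-0.22482062  0.1908062   0.5797245 ]
225 [(252, [0.483, 0.158, 0.012]), (254, [0.483, 0.158, 0.013]), (256, [0.492, 0.153, 0.036]), (258, [0.492, 0.152, 0.038]), (260, [0.492, 0.152, 0.04])]
230 [(252, [0.483, 0.156, 0.012]), (254, [0.482, 0.156, 0.013]), (256, [0.492, 0.15, 0.037]), (258, [0.491, 0.15, 0.038]), (260, [0.491, 0.15, 0.04])]
342 [(252, [0.475, 0.101, 0.012]), (254, [0.474, 0.101, 0.013]), (256, [0.55, 0.118, 0.17]), (258, [0.484, 0.104, 0.037]), (260, [0.484, 0.104, 0.039])]
347 [(252, [0.474, 0.099, 0.012]), (254, [0.474, 0.099, 0.013]), (256, [0.484, 0.102, 0.036]), (258, [0.483, 0.102, 0.037]), (260, [0.483, 0.102, 0.039])]
```

View pics/wrist7.png

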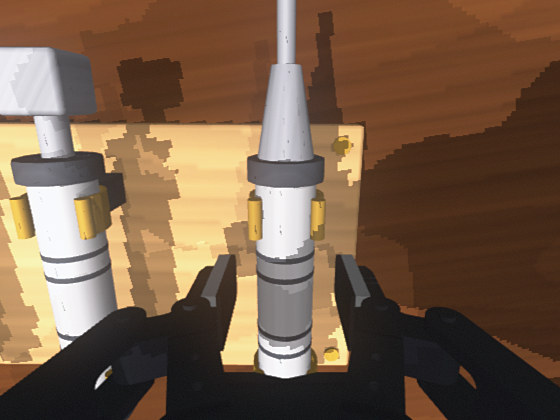

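View pics/cs7.png

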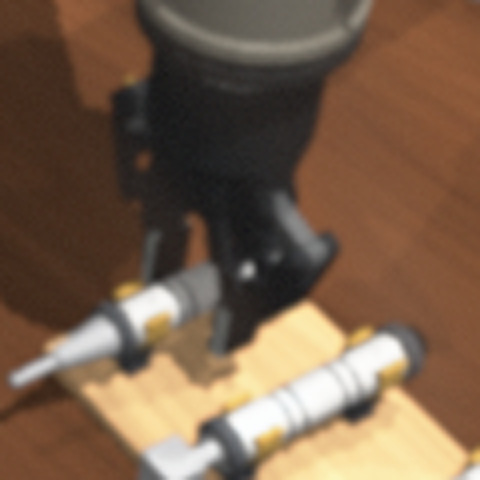

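Now the fingers clearly straddle the barrel, with tips at z ≈ 0.035 and 0.012 board below. 3 mm lower, then close.

```bash
python3 -m handwheel '[[0,0,-3,0,0,0],[0,0,0,0,0,0]]';python3 -m handwheel '[[0,0,0,0,0,0],[0,0,0,0,0,0],[0,0,0,0,0,0],[0,0,0,0,0,0],[0,0,0,0,0,0]]' 5
```

```text
clock: 7.58
tool_pos: [0.4764, 0.1281, -0.0016]
tcp_rot: [-0.705, 0.053, 0.705, 0.053]
wrist_force: [-0.0, -0.0, 0.3]
width: 0.0441
clock: 8.2
tool_pos: [0.4766, 0.128, -0.0012]
tcp_rot: [0.705, -0.053, -0.705, -0.053]
wrist_force: [-1.6, -1.5, 5.0]
width: 0.0201
```

```bash
python3 -m handwheel '[[0,0,2,0,0,0],[0,0,2,0,0,0],[0,0,0,0,0,0]]';python3 -m handwheel '[[0,0,2,0,0,0],[0,0,2,0,0,0],[0,0,0,0,0,0]]';python3 - <<'E'
from h import *
c=snap('wrist','wrist8');s=telemetry.get_state();print(s['tool_pos'],s['wrist_force'],s['width'])
E
```

```text
clock: 8.57
tool_pos: [0.4759, 0.128, 0.0024]
tcp_rot: [-0.705, 0.053, 0.705, 0.053]
wrist_force: [-3.5, 0.6, -9.7]
width: 0.0204
clock: 8.95
tool_pos: [0.477, 0.1282, 0.0071]
tcp_rot: [0.705, -0.053, -0.705, -0.053]
wrist_force: [-1.1, 1.1, 0.3]
width: 0.0201
[0.4769875  0.12824865 0.00709816] [-1.93461265  0.31825012  1.37174731] 0.020178721814485875
```

View pics/wrist8.png

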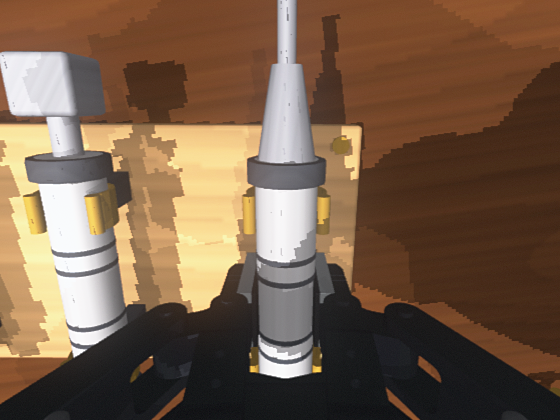

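Width holds at 20 mm and the barrel keeps its place in the picture (front flange at row 170), while the neighbour recedes. So it's coming up with the gripper, and I'll keep lifting.

```bash
python3 -m handwheel '[[0,0,3,0,0,0],[0,0,3,0,0,0],[0,0,4,0,0,0],[0,0,5,0,0,0],[0,0,8,0,0,0],[0,0,10,0,0,0],[0,0,10,0,0,0],[0,0,15,0,0,0],[0,0,15,0,0,0],[0,0,15,0,0,0],[0,0,0,0,0,0]]';python3 - <<'E'
from h import *
c=snap('wrist','wrist9');snap('scene','scene9');snap('top','top9');s=telemetry.get_state();print(s['tool_pos'],s['wrist_force'],s['width'])
P=cloud(c)
for u,v in [(286,220),(286,245),(286,300),(286,340)]:print(v,P[v,u])
E
```

```text
clock: 10.38
tool_pos: [0.4773, 0.1283, 0.0959]
tcp_rot: [0.706, -0.053, -0.704, -0.054]
wrist_force: [0.2, 0.1, -2.4]
width: 0.0205
[0.47630582 0.12795515 0.09429338] [-0.32339745  0.6036863  -0.94401736] 0.020095784605155792
220 [0.51343216 0.12377421 0.15686012]
245 [0.5045012  0.12512318 0.15647651]
300 [0.48313265 0.12835078 0.15557086]
340 [0.46703554 0.13078467 0.1563296 ]
```

View pics/wrist9.png

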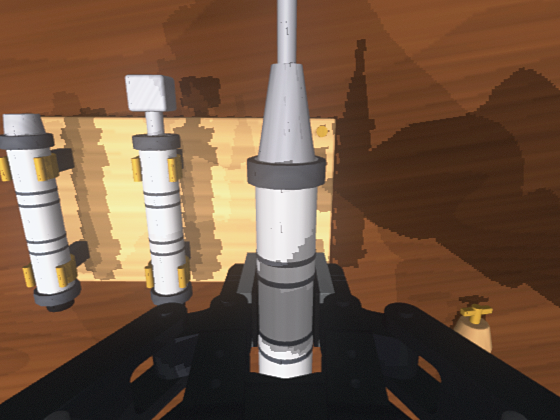

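View pics/scene9.png

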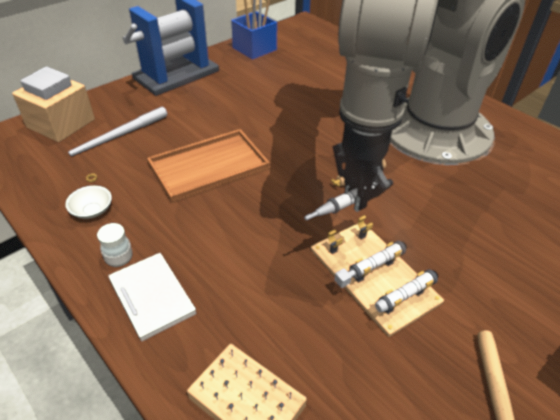

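It's out and level: barrel top z = 0.156, so axis 0.145 = TCP + 50.5 mm, and the width is steady. The other two handpieces are still in their clips. Now to refine the tray pose.

```bash
python3 - <<'E'
from h import *
t=load('top9');s=load('scene9')
def quad(c,roi):
    hsv=cv2.cvtColor(c['color'],cv2.COLOR_RGB2HSV); x0,y0,x1,y1=roi
    sub=hsv[y0:y1,x0:x1]; m=((sub[...,0]<16)&(sub[...,1]>110)&(sub[...,2]>125)).astype(np.uint8)
    m=cv2.morphologyEx(m,cv2.MORPH_CLOSE,np.ones((7,7))); m=cv2.morphologyEx(m,cv2.MORPH_OPEN,np.ones((5,5)))
    cs,_=cv2.findContours(m,0,1); k=cv2.convexHull(max(cs,key=cv2.contourArea))
    for e in np.linspace(.01,.08,30):
        a=cv2.approxPolyDP(k,e*cv2.arcLength(k,True),True)
        if len(a)==4: break
    return a[:,0]+[x0,y0]
qt=quad(t,(350,140,500,310)); qs=quad(s,(130,115,290,210)); print(qt.tolist(),qs.tolist())
w=np.array([onplane(t,u,v,.02) for u,v in qt]);w2=np.array([onplane(s,u,v,.02) for u,v in qs])
for W in (w,w2):
    print(W.round(3).tolist(),W.mean(0).round(4),[round(float(np.linalg.norm(W[i]-W[i-1])),3) for i in range(4)],[round(float(np.degrees(np.arctan2(*(W[i]-W[i-1])[1::-1]))),1) for i in range(4)])
E
```

```text
[[499, 140], [499, 309], [397, 309], [350, 140]] [[275, 115], [257, 202], [130, 209], [130, 134]]
[[0.709, -0.418, 0.02], [0.377, -0.407, 0.02], [0.375, -0.209, 0.02], [0.702, -0.118, 0.02]] [ 0.5406 -0.2879  0.02  ] [0.299, 0.332, 0.198, 0.34] [-88.8, 178.1, 90.6, 15.4]
[[0.299, -0.291, 0.02], [0.541, -0.072, 0.02], [0.752, -0.226, 0.02], [0.622, -0.456, 0.02]] [ 0.5537 -0.2611  0.02  ] [0.363, 0.326, 0.261, 0.265] [152.9, 42.1, -36.1, -119.5]
```

The colour mask took in the table, so I'll read the corners from enlarged crops instead.

```bash
python3 - <<'E'
from h import *
t=load('top9');s=load('scene9')
a=cv2.resize(t['color'][150:302,360:480],None,fx=3.5,fy=3.5,interpolation=cv2.INTER_CUBIC)
b=cv2.resize(s['color'][122:202,140:276],None,fx=3.5,fy=3.5,interpolation=cv2.INTER_CUBIC)
o=np.zeros((600,800,3),np.uint8)
o[:a.shape[0],:a.shape[1]]=a; 
bb=cv2.resize(s['color'][122:202,140:276],(374,220),interpolation=cv2.INTER_CUBIC); o[:220,425:799]=bb
cv2.imwrite('pics/tr.png',o[:,:,::-1]); print(a.shape)
E
```

```text
(532, 420, 3)
```

View pics/tr.png

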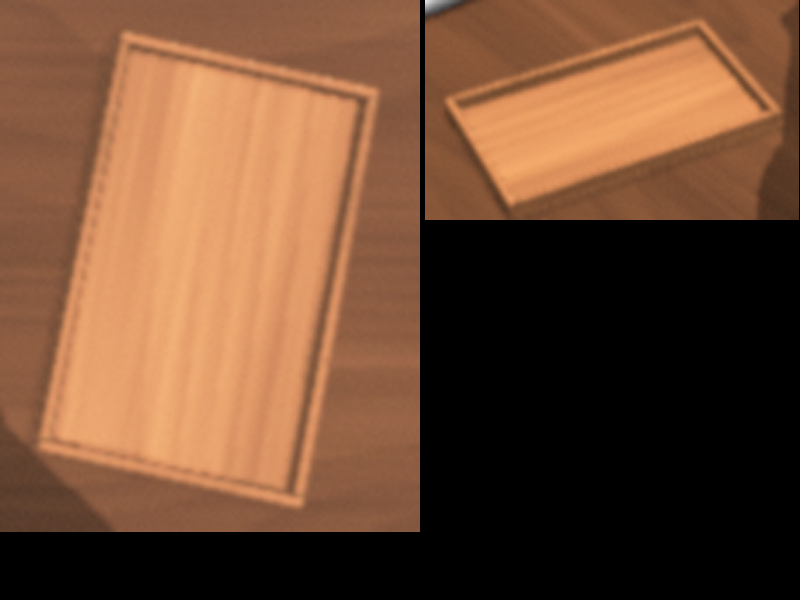

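Rim corners in the top crop are (123,34), (379,91), (301,505) and (40,448). In the scene crop they are (446,101), (512,208), (779,114) and (700,21).

```bash
python3 - <<'E'
from h import *
t=load('top9');s=load('scene9')
T=lambda x,y:((x+.5)/3.5-.5+360,(y+.5)/3.5-.5+150)
S=lambda x,y:((x-425+.5)/2.75-.5+140,(y+.5)/2.75-.5+122)
ct=[(123,34),(379,91),(301,505),(40,448)]
cs=[(512,208),(446,101),(700,21),(779,114)]
W=np.array([onplane(t,*T(*p),.02) for p in ct]);V=np.array([onplane(s,*S(*p),.02) for p in cs])
for a,b in zip(ct,cs): print(tri(t,T(*a),s,S(*b)))
for X in (W,V): print(X.round(3).tolist(),X.mean(0).round(4),[round(float(np.linalg.norm(X[i]-X[i-1])),3) for i in range(4)],[round(float(np.degrees(np.arctan2(*(X[i]-X[i-1])[1::-1]))),1) for i in range(4)])
c=W.mean(0)*.5+V.mean(0)*.5
d=(W[0]-W[3]+W[1]-W[2]);yaw=np.arctan2(d[1],d[0]);u=np.array([np.cos(yaw),np.sin(yaw)])
print('yaw',np.degrees(yaw),'target',c[:2]-.02*u, 'delta mm',1000*(c[:2]-.02*u-telemetry.get_state()['tool_pos'][:2]))
E
```

```text
(array([ 0.66617179, -0.20866464,  0.01290286]), np.float64(0.0020914493222095325))
(array([ 0.63625844, -0.35551191,  0.01347731]), np.float64(0.0012528482119958397))
(array([ 0.4034003 , -0.30533323,  0.01529267]), np.float64(0.00046880834125458966))
(array([ 0.43278807, -0.16112038,  0.01215954]), np.float64(3.303174284328702e-05))
[[0.665, -0.207, 0.02], [0.635, -0.353, 0.02], [0.404, -0.304, 0.02], [0.433, -0.159, 0.02]] [ 0.5346 -0.2557  0.02  ] [0.237, 0.149, 0.237, 0.147] [-11.7, -101.6, 168.0, 78.5]
[[0.669, -0.201, 0.02], [0.639, -0.347, 0.02], [0.407, -0.3, 0.02], [0.439, -0.154, 0.02]] [ 0.5387 -0.2503  0.02  ] [0.235, 0.149, 0.237, 0.149] [-11.5, -101.5, 168.5, 77.7]
yaw -11.873385327971821 target [ 0.51705464 -0.24888228] delta mm [  40.74882091 -376.83742987]
```

Tray 237 × 149 mm against 240 × 150 given, centre about (0.537, -0.253), yaw -11.9°. Carrying over.

```bash
python3 -m handwheel '[[2,-20,0,0,0,0],[4,-36,0,0,0,-0.5],[4,-40,0,0,0,-0.5],[5,-40,0,0,0,-0.5],[5,-40,0,0,0,-0.5],[5,-40,0,0,0,-0.5],[4,-40,0,0,0,-0.5],[4,-40,0,0,0,0],[4,-36,0,0,0,0],[2,-30,0,0,0,0],[2,-16,0,0,0,0],[0,0,0,0,0,0]]';python3 - <<'E'
from h import *
c=snap('wrist','wrist10');s=telemetry.get_state();print(s['tool_pos'],s['wrist_force'],s['width'])
E
```

```text
clock: 12.02
tool_pos: [0.5173, -0.2502, 0.094]
tcp_rot: [-0.703, 0.072, 0.704, 0.072]
wrist_force: [-0.2, 0.1, -1.7]
width: 0.0205
[ 0.51741708 -0.24910742  0.09416159] [ 0.81573217  0.52639591 -1.88224566] 0.02055521746093644
```

View pics/wrist10.png

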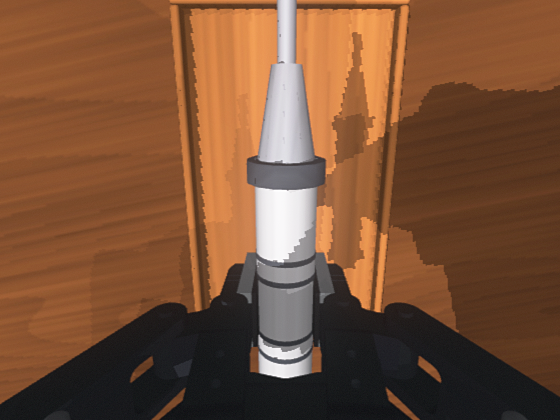

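Aligned with the tray and centred: walls at columns about 185 and 395, barrel at 286. Lowering.

```bash
python3 -m handwheel '[[0,0,-20,0,0,0],[0,0,-25,0,0,0],[0,0,-25,0,0,0],[0,0,-20,0,0,0],[0,0,-12,0,0,0],[0,0,-8,0,0,0],[0,0,0,0,0,0],[0,0,0,0,0,0]]';python3 - <<'E'
from h import *
c=snap('wrist','wrist11');s=telemetry.get_state();print(s['tool_pos'],s['wrist_force'],s['width'])
P=cloud(c)
print(P[220,286],P[300,286]); 
for u in (245,325): print([(v,P[v,u].round(3).tolist()) for v in range(248,266,2)])
E
```

```text
clock: 13.08
tool_pos: [0.5179, -0.2499, -0.0148]
tcp_rot: [0.704, -0.072, -0.703, -0.072]
wrist_force: [0.4, -0.9, -2.4]
width: 0.0203
[ 0.51794904 -0.25004601 -0.01474492] [-0.5095493  -0.49041171 -1.54301118] 0.02057272372586369
[ 0.55393066 -0.25630857  0.04653358] [ 0.52418307 -0.25021607  0.04552768]
[(248, [0.531, -0.232, 0.006]), (250, [0.53, -0.232, 0.006]), (252, [0.529, -0.232, 0.006]), (254, [0.528, -0.232, 0.006]), (256, [0.527, -0.231, 0.006]), (258, [0.526, -0.231, 0.006]), (260, [0.532, -0.234, 0.022]), (262, [0.532, -0.235, 0.025]), (264, [0.532, -0.235, 0.027])]
[(248, [0.523, -0.269, 0.006]), (250, [0.522, -0.268, 0.006]), (252, [0.521, -0.268, 0.006]), (254, [0.52, -0.268, 0.006]), (256, [0.526, -0.267, 0.019]), (258, [0.526, -0.267, 0.022]), (260, [0.526, -0.267, 0.023]), (262, [0.526, -0.267, 0.026]), (264, [0.526, -0.267, 0.027])]
```

View pics/wrist11.png

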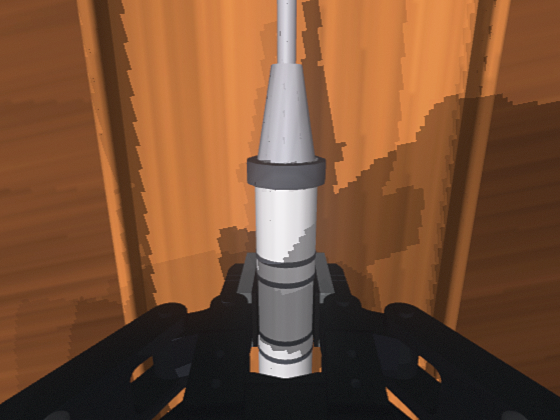

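The axis is now at about 0.035, still held. The tips show at about 0.017 and the tray floor at 0.006. I'll creep down and watch for contact.

```bash
python3 -m handwheel '[[0,0,-3,0,0,0],[0,0,-3,0,0,0],[0,0,0,0,0,0]]'; python3 -m handwheel '[[0,0,-2,0,0,0],[0,0,0,0,0,0]]'; python3 -m handwheel '[[0,0,-1,0,0,0],[0,0,0,0,0,0]]'
```

```text
clock: 13.5
tool_pos: [0.5178, -0.2502, -0.0196]
tcp_rot: [0.704, -0.072, -0.703, -0.072]
wrist_force: [-10.7, 3.9, 35.7]
width: 0.0202
clock: 13.75
tool_pos: [0.5179, -0.2502, -0.0198]
tcp_rot: [0.704, -0.072, -0.703, -0.071]
wrist_force: [-22.8, 10.2, 75.0]
width: 0.0203
clock: 14.0
tool_pos: [0.518, -0.2502, -0.0199]
tcp_rot: [0.704, -0.073, -0.703, -0.071]
wrist_force: [-28.5, 12.0, 93.6]
width: 0.0199
```

Contact came at TCP -0.0195 and the chained steps pressed to 94 N, under the 120 N limit. Backing off at once.

```bash
python3 -m handwheel '[[0,0,3.5,0,0,0],[0,0,0.5,0,0,0],[0,0,0,0,0,0]]';python3 - <<'E'
from h import *
c=snap('wrist','wrist12');a=snap('scene','scene12');s=telemetry.get_state();print(s['tool_pos'],s['wrist_force'],s['width'])
P=cloud(c)
print(P[200,286],P[220,286],P[300,286],P[340,286],P[90,286])
cv2.imwrite('pics/cs12.png',cv2.resize(a['color'][80:220,130:300],None,fx=4,fy=4,interpolation=cv2.INTER_CUBIC)[:,:,::-1])
E
```

```text
clock: 14.38
tool_pos: [0.518, -0.2502, -0.0196]
tcp_rot: [0.704, -0.072, -0.703, -0.072]
wrist_force: [-6.6, 1.7, 21.8]
width: 0.0203
[ 0.51802222 -0.25019352 -0.01954853] [-5.45471563  1.63768181 22.43248196] 0.02040697277646001
[ 0.56060893 -0.25785581  0.04153022] [ 0.55402284 -0.25650428  0.04178348] [ 0.52482541 -0.25051632  0.04167257] [ 0.50733483 -0.24693372  0.04009391] [ 0.59370007 -0.26465695  0.03668917]
```

View pics/wrist12.png

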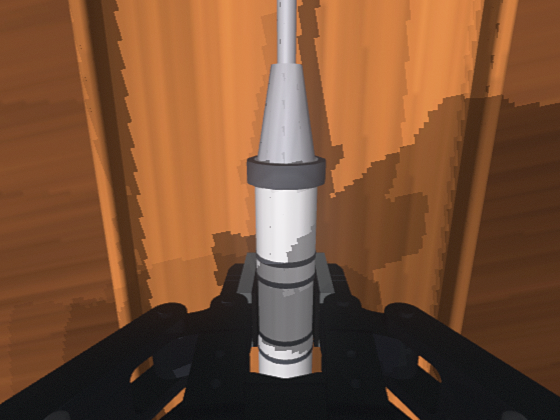

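View pics/cs12.png

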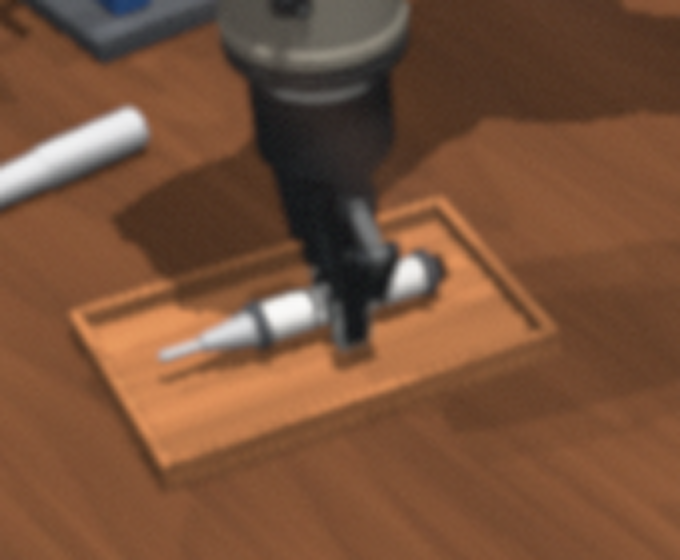

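The tips rest on the tray floor and the axis is at about 0.031, level. The fingers can't go lower, so the flanges are about 9 mm above the floor. I'll unload the press, then open just past the barrel width so it settles between the pads, which keep it from rolling.

```bash
python3 -m handwheel '[[0,0,0.8,0,0,0],[0,0,0,0,0,0]]'; python3 -m handwheel '[[0,0,0,0,0,0],[0,0,0,0,0,0]]' 21.5; python3 -m handwheel '[[0,0,0,0,0,0],[0,0,0,0,0,0]]' 23;python3 -m handwheel '[[0,0,0,0,0,0],[0,0,0,0,0,0],[0,0,0,0,0,0]]' 26;python3 - <<'E'
from h import *
c=snap('wrist','wrist13');s=telemetry.get_state();print(s['tool_pos'],s['wrist_force'],s['width'])
P=cloud(c)
print(P[200,286],P[230,286],P[300,286],P[340,286])
E
```

```text
clock: 14.72
tool_pos: [0.5179, -0.2501, -0.0195]
tcp_rot: [0.704, -0.072, -0.703, -0.072]
wrist_force: [-1.1, -0.3, 7.5]
width: 0.0202
clock: 14.98
tool_pos: [0.5178, -0.2501, -0.0196]
tcp_rot: [0.704, -0.072, -0.703, -0.072]
wrist_force: [0.6, -1.1, 3.7]
width: 0.0214
clock: 15.22
tool_pos: [0.5176, -0.2499, -0.0197]
tcp_rot: [0.704, -0.072, -0.703, -0.072]
wrist_force: [1.7, -0.9, 1.7]
width: 0.023
clock: 15.6
tool_pos: [0.5173, -0.2498, -0.0197]
tcp_rot: [-0.703, 0.072, 0.704, 0.072]
wrist_force: [-0.7, -0.4, 0.9]
width: 0.0259
[ 0.51736531 -0.24984371 -0.01969618] [-0.10562725 -0.25251627 -0.29373228] 0.026056811068729833
[ 0.55723409 -0.25701045  0.03140914] [ 0.54607749 -0.25472509  0.03106382] [ 0.51743117 -0.24885645  0.03041921] [ 0.50033474 -0.2453501   0.03159365]
```

View pics/wrist13.png

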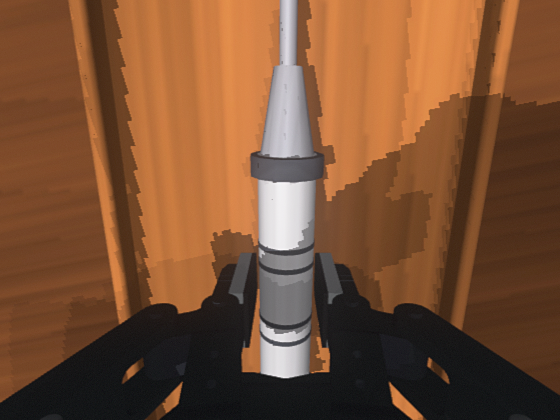

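Barrel top is now at 0.031, so the axis is at 0.020: it lies flat on its flanges. Opening wider and withdrawing straight up.

```bash
python3 -m handwheel '[[0,0,0,0,0,0],[0,0,0,0,0,0]]' 40; python3 -m handwheel '[[0,0,10,0,0,0],[0,0,20,0,0,0],[0,0,30,0,0,0],[0,0,40,0,0,0],[0,0,40,0,0,0],[0,0,0,0,0,0],[0,0,0,0,0,0],[0,0,0,0,0,0]]';python3 - <<'E'
from h import *
import time
c=snap('wrist','wrist14');snap('scene','scene14');t=snap('top','top14');s=telemetry.get_state();print(s['clock'],s['tool_pos'],s['wrist_force'])
P=cloud(c)
o=np.zeros((420,800,3),np.uint8);a=load('scene14')['color'];o[:,:400]=cv2.resize(a,(400,420));o[:,400:]=cv2.resize(c['color'],(400,420));cv2.imwrite('pics/fin.png',o[:,:,::-1])
g=c['color']; m=(P[...,2]>.024)&(P[...,2]<.04)
for v in range(100,300,25):
    u=np.where(m[v,230:340])[0]+230
    if len(u): print(v,u.min(),u.max(),P[v,int(u.mean())].round(4))
E
```

```text
clock: 15.9
tool_pos: [0.5175, -0.2499, -0.0196]
tcp_rot: [-0.703, 0.072, 0.703, 0.072]
wrist_force: [-0.5, 0.9, -0.4]
width: 0.0402
clock: 16.9
tool_pos: [0.517, -0.2497, 0.1199]
tcp_rot: [-0.703, 0.072, 0.704, 0.072]
wrist_force: [-0.6, -0.8, -0.7]
width: 0.0402
17.05 [ 0.51718189 -0.24970032  0.11976079] [0.1903894  0.34860911 0.15304241]
100 279 294 [ 0.5904 -0.2641  0.0258]
125 275 298 [ 0.5734 -0.2606  0.0302]
150 273 299 [ 0.5559 -0.257   0.0317]
175 273 299 [ 0.5374 -0.2532  0.0312]
200 273 299 [ 0.5179 -0.2492  0.0301]
225 273 298 [ 0.4987 -0.2445  0.0321]
250 273 297 [ 0.4772 -0.24    0.0307]
```

View pics/fin.png

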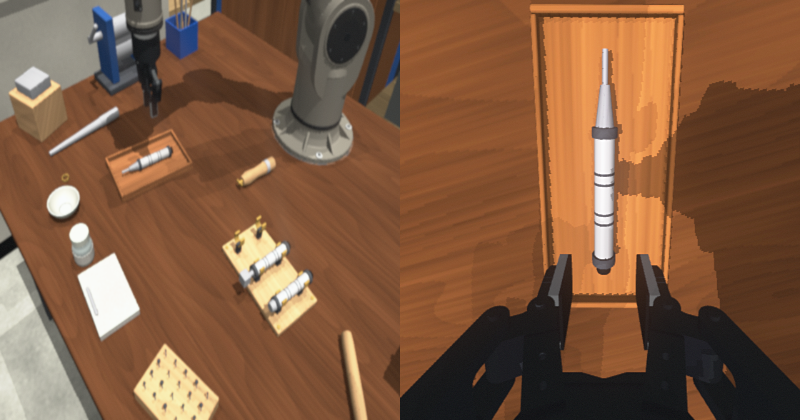

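The handpiece lies level in the middle of the tray, with its barrel top at 0.031 along its whole length. The gripper is well clear and the other two are still in their clips. Handing in.

```bash
python3 -c "
from workcell import ticket; print(ticket.hand_in())"
```

```text
the job is handed in; nothing more can be done
None
```

I pulled the slim-nosed handpiece straight up out of its clips to an axis height of about 145 mm. I then carried it over the tray, lowered it held to about 31 mm, released it and handed in at about 17 s. No verdict came back.

**Last checks:**
- **Pose:** the handpiece is level, with the barrel top at 30–32 mm all along, so its axis is about 20 mm above the bench. It lies about 20 mm from the tray's centre along its length and near the middle across.
- **Others:** by eye in the final scene picture, the other two handpieces are still in their clips. I did not measure how far they may have shifted.
- **Robot:** the gripper is clear of everything and the wrist force is near zero.

**What disagreed or went wrong:**
- **Tool frame:** the fingertips are really about 30 mm behind the reported TCP. The first grasp slid off the top of the barrel, and I corrected it from the wrist and scene pictures.
- **Force on lowering:** I chained the last small downward steps without checking between them, and the fingertips pressed on the tray floor with up to 94 N at the wrist. That is under the 120 N limit. The 40 N limit covers only the arm and gripper body; I took the contact to be fingertips only but did not confirm it.
- **Release height:** the fingertips reached the floor before the flanges did, so the handpiece settled the last 10 mm or so when released, guided between the pads.

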